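Hang the spare grinding wheel on its slanted catch peg

ROBOT

A 6-joint arm with a two-finger parallel gripper is mounted at the origin on the work surface. World frame = base frame: x ahead of the robot, y to its left, z up, the work surface at z = 0. Lengths are in m, angles in rad, forces in N, time in s.
With the tool pointing down it reaches from about 0.425 to 0.95 m from the base axis. Payload 3.5 kg.
Tool frame: the origin (TCP) lies midway between the tips of the shut fingers; the grasp point (between the pads) lies 19 mm behind it; z points along the fingers, y is the direction in which the jaws open and shut (so a half turn about z gives the same grasp; the last joint's range is limited). The gripper opens to 85 mm and grips with 20 to 120 N. Pads are 22 mm wide; open, the fingers measure 114 mm over their backs; the gripper's body (76 mm by 85 mm) begins 54 mm behind the grasp point. The pads swing forward as they close: fully open they stand 13 mm farther back than shut.
Start: joints at [-0.15, 0.286, 1.577, -0, 1.279, -0.15], TCP at [0.675, 0, 0.202] pointing down, gripper open.
Joint ranges: [-2.77, 2.77], [-0.9, 2.22], [0.21, 2.48], [-1.53, 4.67], [0.24, 2.81], [-2.84, 2.84]. Speed limits (rad/s): [2.79, 2.79, 3.14, 3.14, 3.14, 3.14].

INTERFACE

Orientations are given as a unit quaternion [x, y, z, w].
In Python, from plant import * gives the robot as it stands.
- The arm moves only by the shell command python3 -m jog 'ROWS' [FORCE]. ROWS is a JSON object of lists of equal length, an entry for each row: "travel": the shift along the world's x, y, z in mm, a list of three; "dr": the turn, a rotation vector about the world's x, y, z in degrees, a list of three; "jaw": the closure in counts, from 0 (fully open) to 255 (shut). In form: {"travel": [[x, y, z], ...], "dr": [[wx, wy, wz], ...], "jaw": [jaw, ...]}. A call has 1 to 5 rows; each row shifts and turns the commanded pose from where the row before left it; what a row does not reach is not made up. A row lasts 1/12 s, in which the tool goes at most 41.7 mm and 7.16 degrees, less where a joint would pass 70% of its speed; a pose out of reach is approached as far as the arm can. A call is refused whole if a number of a shift passes 41.7 or a number of a turn 7.16, either way. A call with a gripper value outside its range is refused whole. The fingers move at their own pace and stop on an object; FORCE is the grip in N (left out, the last holds). Time passes only in rows, so rows that do not move let the fingers close. It gives the time, the measured TCP pose, the force and the opening at its end, in the units of the state.
- get_state(): the state, without advancing time (a new reading comes with each control period).
- read_camera(name): name is "scene" or "side" or "wrist"; returns the picture (420x560x3 uint8, red, green, blue); there is no depth.
- camera_info(name): a dict with "K" (3x3 intrinsics, pixels), "k1" (the pictures are not rectified: a ray, as slopes to the right and down, at radius r is drawn at 1 + k1 r^2 times it, then the intrinsics apply), "R" (3x3) and "t" (3): a world point X has camera coordinates R X + t; the wrist camera has in their place "mount" (4x4, takes a point from camera to tool coordinates, whose origin is the TCP and whose axes are the flange's). Camera axes: x right, y down, z forward; pixel columns grow to the right and rows downward; lengths in m; the calibration is good to about 2 mm. A picture is of the moment at which its call begins: read the wrist's pose just before it. camera_info takes no time and is no camera call.
- sign_off(): hands the job in, once; it reports no verdict.
The state is a dict: "time": time; "qpos": joint angles; "dq": joint speeds; "joint_efforts": joint torques, N m; "eef_pos": TCP position; "tcp_rot": TCP orientation; "contact_force": force on the tool from outside, world axes, zero at the start; "wrist_torque": the same for the moment, N m; "opening": opening from 0.0 (shut) to 1.0 (fully open).
Only numpy, scipy, OpenCV 4.12 (cv2) and the standard library are available. Lean on these libraries where they do the work, as an engineer would, in place of code of your own. Each camera call takes 0.05 s, during which the arm holds its last target. There are 200 camera calls.

TASK

Take the thick grey grinding wheel out of the wire stand and hang it on the empty slanted peg of the leaning rack. The peg sits loosely in its worn socket, so feel for its end, slide the wheel on along the peg and push it past the spring catch until it sits flat against the rubber washer and the catch has sprung up again in front of it, then let go. A grinding wheel cracks when it is knocked or forced: push gently, no harder than it needs, do not drop it, and leave the other wheels and tools where they are.

Things in the scene. Friction and masses are not known exactly. Their poses are not given: they have to be found in the camera images.
- wheel_center (a point): Centre of the thick grinding wheel: grey stone disc, 125 mm across, 20 mm thick, 20 mm bore along its y axis, a pale paper disc on each face; 0.45 to 0.65 kg. It stands on its rim in one slot of the stand, y level, its centre 62.5 mm above the slot's floor. Either face may go towards the rack. Pinched by the rim across its thickness it can swing in the fingers if tipped; grip it firmly.
- socket: Socket of the empty peg: origin in the middle of the face of its rubber washer (44 mm across), z along the peg's nominal line, out of the rack and 25 degrees above level, x up along the board. The round steel peg is 18 mm thick, its end 80 mm out, tapering to 15 mm over the last 2.5 mm. It is loose: it points up to 0.07 rad off z both in x and in y, unmeasured, stays as left, gives at about 2 N at its end.
- catch (a joint): Spring catch in the peg's upper (x) side, rad: 0 is up, its nose 3.5 mm proud; it grows as it is pressed into the peg. It ramps up from 41 mm out to a blunt nose 21.5 mm out. The bore rubs over it on the last 30 to 40 mm, against 5 to 10 N along the peg (more: it is wedged, ease back and shift it), until the outer face is past the nose, 1.5 mm before home; then it springs up.
- rack: Grey steel rack fixed to the bench, a board 335 mm wide leaning back 25 degrees from upright on two feet; origin on the bench straight below the socket's origin, which is 125 mm up. The board's face is 4 mm behind the washer's and its top edge 22 mm above the socket's axis, measured along the board. A second peg 170 mm to the rack's -y side already holds a 100 mm wire brush wheel. Its pegs point to its -x.
- stand: Wire stand fixed to the bench: dark base 130 x 270 x 6 mm, origin under its middle. Three slots along its y, 85 mm apart, each 24 mm wide between two wire loops 65 mm high; the wheels' bores lie along the stand's y. Slot floors are 6 mm up.
- brush_center (a point): Centre of a brown wire brush wheel, 115 mm across and 14 mm thick, in another slot of the stand; stays there.
- thin_wheel_center (a point): Centre of a thin pale grinding wheel, 125 mm across but only 10 mm thick, in the third slot of the stand; stays there.
- flange: Loose steel flange ring, 64 mm across and 8 mm high, lying on the bench between stand and rack; origin under its centre. Leave it.
- dresser: Wheel dresser, a black hand tool about 190 mm long and 25 mm high lying on the bench along its x axis. Leave it.
- wrench: Steel wrench 190 mm long lying flat on the bench along its x axis, between the robot and the rack. Leave it.

How it is judged:
On the way, in this order (a step that is already met when the one before it is completed fails the run):
1. the wheel has been lifted out of its slot (height (world z) of wheel_center above 0.12 m), for 0.1 s.
2. the wheel's bore is threaded on the peg (z of wheel_center in the frame of socket below 0.072 m and x of wheel_center in the frame of socket between -0.008 and 0.008 m and y of wheel_center in the frame of socket between -0.008 and 0.008 m and angle between the y axis of wheel_center and the z axis of socket, either way round below 0.2 rad), for 0.1 s.
At the end, for the whole second after the job is handed in: the wheel hangs on the peg, released and at rest, within 2.5 mm of home against the rubber washer, within 4 mm of the socket's axis and square to it within 0.1 rad, and the catch has sprung up again (below 0.05 rad) in front of it (z of wheel_center in the frame of socket between 0.006 and 0.0125 m and x of wheel_center in the frame of socket between -0.004 and 0.004 m and y of wheel_center in the frame of socket between -0.004 and 0.004 m and angle between the y axis of wheel_center and the z axis of socket, either way round below 0.1 rad and value of joint catch below 0.05 rad and linear speed of wheel below 0.02 m/s and contact force between the fingers and wheel below 0.1 N); the robot touches nothing.
It fails at once if the wheel is pressed or knocked against the rack, the peg or the stand with more than 45 N in all (contact force between wheel and rack above 45 N or contact force between wheel and stand above 45 N).
It fails at once if the wheel is dropped or flung (faster than 0.9 m/s) (linear speed of wheel above 0.9 m/s).
It fails at once if another wheel or one of the tools is moved by more than 25 mm (distance of any of brush_center, thin_wheel_center, flange, dresser, wrench from where it was at the start of the episode above 0.025 m).
It also fails if it takes over 72 s, if anything falls off the work surface, if the arm or the gripper's body presses on something with over 40 N, if the wrist force passes 120 N, or if a joint passes its speed limit or range.

## Working session

There is one attempt and no reset: what is moved stays moved. The work goes in short steps, Python scripts to look and compute and a shell command to move; the robot and the scene stay as the last step left them, time stands still between calls to the robot, and variables do not carry over. Pictures are saved under pics/ and viewed, about 8 in all and at most 12, crops included, and the job is handed in when it is done.

```bash
mkdir -p pics; ls; python3 - <<'E'
from plant import *
import cv2, numpy as np
print(get_state())
for n in ["scene","side","wrist"]:
    print(n,camera_info(n))
    cv2.imwrite(f"pics/{n}0.png",cv2.cvtColor(read_camera(n),cv2.COLOR_RGB2BGR))
E
```

```text
pics
{'time': 0.0, 'qpos': array([-1.50015880e-01,  2.87210327e-01,  1.57816350e+00,  1.36910531e-05,
        1.27859924e+00, -1.50019627e-01]), 'dq': array([ 2.73814134e-04, -3.72840829e-05, -1.05986774e-03, -5.28041175e-04,
        1.69741697e-03,  6.77548567e-05]), 'joint_efforts': array([-1.79628755e-04, -4.05981302e+01, -2.92628127e+01, -1.54224781e-04,
        5.81841552e-03,  3.74769741e-06]), 'eef_pos': array([6.74280206e-01, 1.31365778e-04, 2.00624793e-01]), 'tcp_rot': array([ 7.07106356e-01,  7.07106205e-01, -7.01091282e-04, -9.61818317e-04]), 'contact_force': array([ 0.09052065, -0.4081296 ,  1.12288131]), 'wrist_torque': array([ 0.02271365, -0.00836236, -0.01700095]), 'opening': 0.999069063003317}
scene {'K': array([[492.70864446,   0.        , 277.47265423],
       [  0.        , 492.70864446, 205.07022266],
       [  0.        ,   0.        ,   1.        ]]), 'k1': -0.09514965114990973, 'R': array([[ 0.24732381,  0.96870213,  0.02114526],
       [ 0.67140721, -0.15560387, -0.7245687 ],
       [-0.69860096,  0.19340017, -0.68887813]]), 't': array([-0.14176238, -0.3224160
[... 258 characters left out ...]
9 ],
       [-0.41869353, -0.66556283, -0.61783643],
       [ 0.34736206,  0.51122924, -0.78611975]]), 't': array([-0.47035703,  0.32396834,  0.99128706])}
wrist {'K': array([[372.46974978,   0.        , 282.92147428],
       [  0.        , 372.46974978, 208.17686368],
       [  0.        ,   0.        ,   1.        ]]), 'k1': -0.0782863197919307, 'mount': array([[-1.90225178e-04, -9.54630405e-01, -2.97793140e-01,
         7.58061971e-02],
       [ 9.99999941e-01, -2.67233781e-04,  2.17883884e-04,
        -1.77272129e-04],
       [-2.87578967e-04, -2.97793081e-01,  9.54630399e-01,
        -1.72429917e-01],
       [ 0.00000000e+00,  0.00000000e+00,  0.00000000e+00,
         1.00000000e+00]])}
```

View pics/scene0.png

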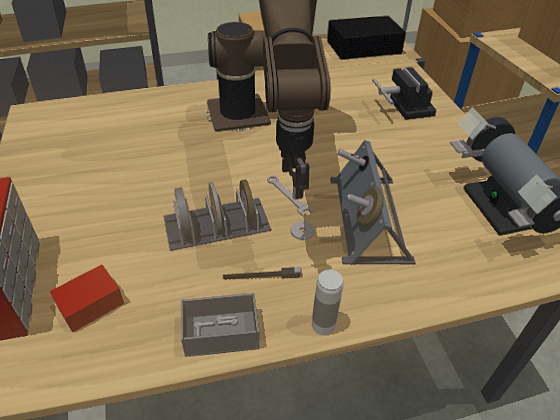

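View pics/side0.png

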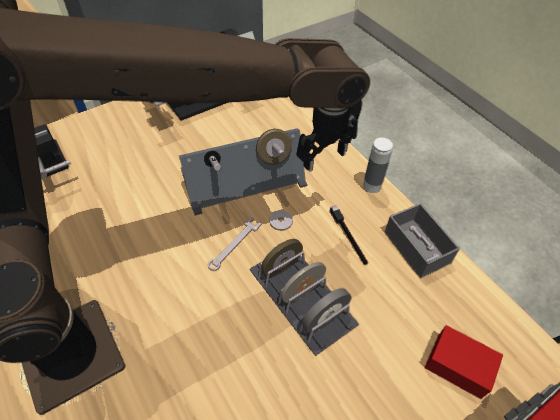

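```bash
python3 - <<'E'
import cv2, numpy as np
a=cv2.imread("pics/scene0.png")[130:270,155:425]; b=cv2.imread("pics/side0.png")[120:360,175:365]
cv2.imwrite("pics/cropA.png",cv2.resize(a,None,fx=2.96,fy=2.96,interpolation=cv2.INTER_CUBIC))
b=cv2.resize(b,None,fx=2.5,fy=2.5,interpolation=cv2.INTER_CUBIC)
cv2.imwrite("pics/cropB.png",b)
E
```

```text
(no output)
```

View pics/cropA.png

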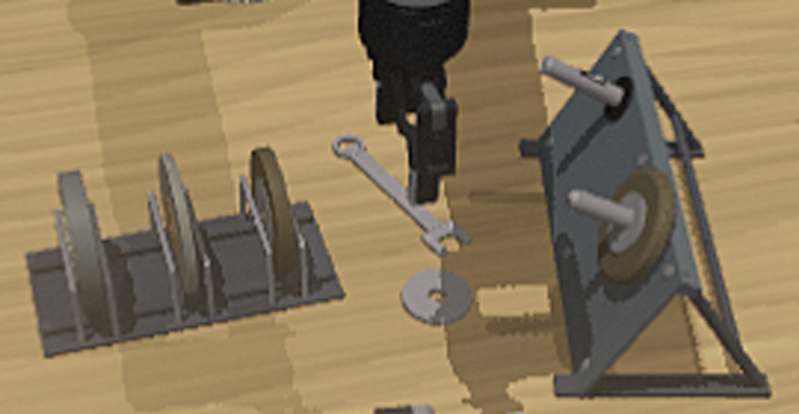

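View pics/cropB.png

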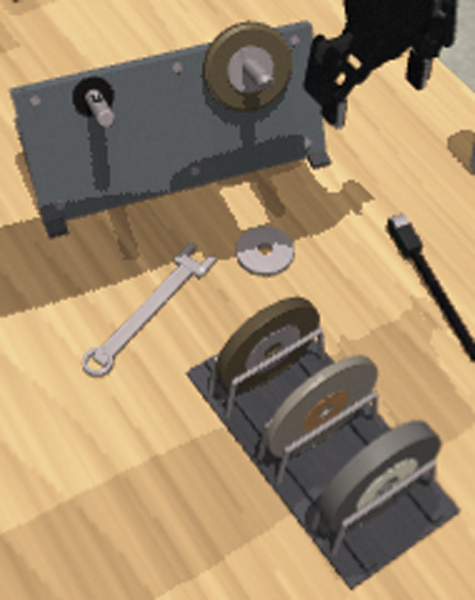

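```bash
cat > h.py <<'E'
from plant import *
import numpy as np, cv2
from scipy.spatial.transform import Rotation as Ro
def ray(n,p,st=None):
    c=camera_info(n);K=c["K"]
    D=np.array([c["k1"],0,0,0,0.])
    u=cv2.undistortPoints(np.array([[p]],float),K,D)[0,0]
    d=np.array([u[0],u[1],1.])
    if n=="wrist":
        M=c["mount"];R=Ro.from_quat(st["tcp_rot"]).as_matrix()
        return R@M[:3,3]+st["eef_pos"], R@M[:3,:3]@d/np.linalg.norm(d)
    return -c["R"].T@c["t"], c["R"].T@d/np.linalg.norm(d)
def plane(n,p,z,st=None):
    o,d=ray(n,p,st); return o+d*(z-o[2])/d[2]
def tri(rays):
    A=0;b=0
    for o,d in rays:
        P=np.eye(3)-np.outer(d,d);A=A+P;b=b+P@o
    x=np.linalg.solve(A,b)
    return x,[round(1e3*np.linalg.norm((np.eye(3)-np.outer(d,d))@(x-o)),1) for o,d in rays]
def proj(n,X,st=None):
    c=camera_info(n)
    if n=="wrist":
        R=Ro.from_quat(st["tcp_rot"]).as_matrix();M=c["mount"]
        x=M[:3,:3].T@(R.T@(X-st["eef_pos"])-M[:3,3])
    else: x=c["R"]@X+c["t"]
    return cv2.projectPoints(x.reshape(1,1,3),np.zeros(3),np.zeros(3),c["K"],np.array([c["k1"],0,0,0,0.]))[0].ravel()
E
python3 - <<'E'
from h import *
np.set_printoptions(precision=4,suppress=True)
A=lambda x,y:(155+x/2.96,130+y/2.96)
B=lambda x,y:(175+x/2.5,120+y/2.5)
print("base scene",*[plane("scene",A(*p),.006) for p in [(27,258),(308,203),(343,295),(47,354)]],sep="\n")
print("base side",*[plane("side",B(*p),.006) for p in [(188,370),(352,588),(458,512)]],sep="\n")
for nm,a,b in [("washer",(621,97),(93,97)),("pegend",(549,68),(105,116)),("topL",(628,32),(12,90)),("topR",(698,290),(308,22)),("brushpegend",(574,198),(263,76)),("wheeltop",None,None)]:
    if a: print(nm,*tri([ray("scene",A(*a)),ray("side",B(*b))]))
print("flange",plane("scene",A(437,297),.008),plane("side",B(265,249),.008))
E
```

```text
base scene
[ 0.4682 -0.2908  0.006 ]
[ 0.454  -0.0234  0.006 ]
[ 0.5791 -0.0197  0.006 ]
[ 0.5895 -0.2841  0.006 ]
base side
[ 0.451 -0.03   0.006]
[ 0.4599 -0.299   0.006 ]
[ 0.5841 -0.2938  0.006 ]
washer [0.5046 0.256  0.1218] [np.float64(4.2), np.float64(4.2)]
pegend [0.4893 0.1895 0.1572] [np.float64(1.3), np.float64(1.3)]
topL [0.4311 0.2917 0.1388] [np.float64(2.0), np.float64(2.0)]
topR [0.7575 0.2196 0.1339] [np.float64(2.8), np.float64(2.8)]
brushpegend [0.6553 0.1525 0.1563] [np.float64(0.4), np.float64(0.4)]
flange [0.6025 0.061  0.008 ] [0.5973 0.0541 0.008 ]
```

```bash
python3 -m jog '{"travel":[[-11.5,-18.7,3],[-11.5,-18.7,3],[-11.5,-18.7,3],[-11.5,-18.7,3],[-11.5,-18.7,3]],"dr":[[0,0,7.1],[0,0,7.1],[0,0,7.1],[0,0,7.1],[0,0,7.1]],"jaw":[0,0,0,0,0]}' 
python3 -m jog '{"travel":[[-11.5,-18.7,3],[-11.5,-18.7,3],[-11.5,-18.7,3],[-11.5,-18.7,3],[-11.5,-18.7,3]],"dr":[[0,0,7.1],[0,0,7.1],[0,0,7.1],[0,0,7.1],[0,0,7.1]],"jaw":[0,0,0,0,0]}' 
python3 -m jog '{"travel":[[-11.5,-18.7,3],[-11.5,-18.7,3],[-11.5,-18.7,3],[0,0,0],[0,0,0]],"dr":[[0,0,7.1],[0,0,7.1],[0,0,7.1],[0,0,0],[0,0,0]],"jaw":[0,0,0,0,0]}' 
python3 - <<'E'
from h import *
st=get_state(); im=read_camera("wrist"); print(st)
cv2.imwrite("pics/w1.png",cv2.cvtColor(im,cv2.COLOR_RGB2BGR))
R=Ro.from_quat(st["tcp_rot"]).as_matrix();print(R.round(3))
print("pred wheel top",proj("wrist",np.array([.5236,-.243,.131]),st))
E
```

```text
time: 0.57
eef_pos: [0.6166, -0.0941, 0.2166]
tcp_rot: [0.455, 0.89, -0.0, -0.0]
contact_force: [0.2, 0.2, -0.3]
opening: 1.0
time: 0.98
eef_pos: [0.5591, -0.1876, 0.2318]
tcp_rot: [0.162, 0.987, 0.0, -0.0]
contact_force: [0.2, -0.4, 1.0]
opening: 1.001
time: 1.4
eef_pos: [0.525, -0.2437, 0.2409]
tcp_rot: [-0.018, 1.0, 0.0, 0.0]
contact_force: [0.3, 0.2, -0.6]
opening: 0.999
{'time': 1.4, 'qpos': array([-6.09983060e-01,  4.72093553e-02,  1.77667617e+00,  4.03457196e-04,
        1.31787081e+00, -2.21720743e+00]), 'dq': array([0.02832371, 0.00844748, 0.00374337, 0.00723823, 0.0027481 ,
       0.01395733]), 'joint_efforts': array([-7.77057633e-01, -3.17236912e+01, -2.98227221e+01, -6.44250051e-02,
       -5.62895919e-03, -1.03510721e-01]), 'eef_pos': array([ 0.52503898, -0.24371347,  0.24091103]), 'tcp_rot': array([-1.81625283e-02,  9.99835025e-01,  2.06116592e-04,  4.85629750e-05]), 'contact_force': array([ 0.27248596,  0.20535203, -0.62421667]), 'wrist_torque': array([ 0.01390035, -0.0048784 ,  0.0283001 ]), 'opening': 0.9993562561497148}
[[-0.999 -0.036  0.   ]
 [-0.036  0.999  0.   ]
 [-0.     0.    -1.   ]]
pred wheel top [284.21051927 191.95946352]
```

View pics/w1.png

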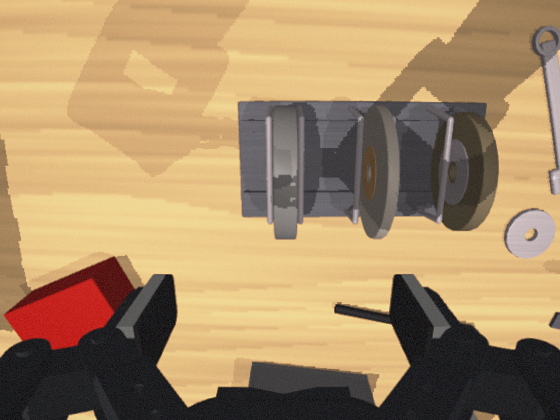

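```bash
python3 - <<'E'
from h import *
np.set_printoptions(precision=4,suppress=True)
st=get_state()
for p in [(239,102),(485,103),(481,215),(243,217)]: print(plane("wrist",p,.006,st))
for p in [(273.5,190),(298,190)]: print("top z.131",plane("wrist",p,.131,st))
for xx in (.5236-.0625,.5236+.0625,): print(proj("wrist",np.array([xx,-.243,.0685]),st))
E
```

```text
[ 0.4602 -0.2921  0.006 ]
[ 0.4487 -0.0268  0.006 ]
[ 0.5759 -0.0074  0.006 ]
[ 0.5885 -0.2869  0.006 ]
top z.131 [ 0.5226 -0.2506  0.131 ]
top z.131 [ 0.5219 -0.2315  0.131 ]
[285.7413 106.66  ]
[280.7759 236.4247]
```

```bash
python3 -m jog '{"travel":[[-1.5,2.7,-30],[0,0,-30],[0,0,-30],[0,0,-25],[0,0,-15]],"dr":[[0,0,0.3],[0,0,0],[0,0,0],[0,0,0],[0,0,0]],"jaw":[40,40,40,40,40]}'
python3 -m jog '{"travel":[[0,0,-5],[0,0,0],[0,0,0],[0,0,0],[0,0,0]],"dr":[[0,0,0],[0,0,0],[0,0,0],[0,0,0],[0,0,0]],"jaw":[80,120,150,170,190]}' 20
python3 -m jog '{"travel":[[0,0,0],[0,0,0],[0,0,0],[0,0,0],[0,0,0]],"dr":[[0,0,0],[0,0,0],[0,0,0],[0,0,0],[0,0,0]],"jaw":[210,230,255,255,255]}' 20
```

```text
time: 1.87
eef_pos: [0.5226, -0.2378, 0.1069]
tcp_rot: [-0.023, 1.0, 0.002, -0.002]
contact_force: [-0.5, 0.3, -0.2]
opening: 0.841
time: 2.28
eef_pos: [0.5252, -0.2409, 0.1079]
tcp_rot: [-0.023, 1.0, -0.001, 0.001]
contact_force: [-0.2, -0.2, -0.4]
opening: 0.261
time: 2.7
eef_pos: [0.524, -0.2404, 0.1061]
tcp_rot: [-0.023, 1.0, -0.0, 0.0]
contact_force: [0.2, 0.7, 0.4]
opening: -0.002
```

```bash
python3 - <<'E'
from h import *
a=read_camera("wrist");b=read_camera("side")[200:400,200:420];b=cv2.resize(b,None,fx=2,fy=2)
im=np.zeros((420,560+240,3),np.uint8); im[:,:560]=a
b=cv2.resize(b,(240,218)); im[:218,560:]=b
cv2.imwrite("pics/w2.png",cv2.cvtColor(im,cv2.COLOR_RGB2BGR))
E
```

```text
(no output)
```

View pics/w2.png

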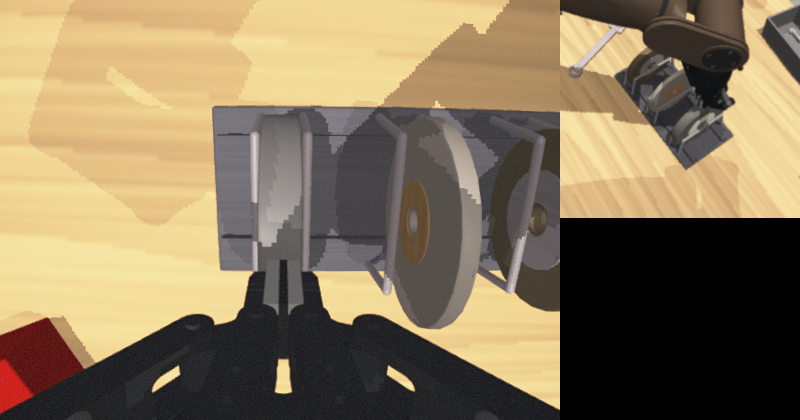

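```bash
python3 - <<'E'
from h import *
np.set_printoptions(precision=4,suppress=True)
st=get_state();print(st["eef_pos"],st["opening"],st["contact_force"])
print("tcp",proj("wrist",st["eef_pos"],st))
for a in range(0,181,20):
    X=np.array([.5236+.0625*np.cos(np.radians(a)),-.241,.0685+.0625*np.sin(np.radians(a))]);print(a,X,proj("wrist",X,st))
for p in [(213,107),(220,270)]: print(plane("wrist",p,.006,st))
# thin wheel extents for comparison: centre stand +0
for a in (0,180):
    X=np.array([.519+.0625*np.cos(np.radians(a)),-.157,.0685]);print("thin",proj("wrist",X,st))
from plant import *
b=cv2.cvtColor(read_camera("side"),cv2.COLOR_RGB2BGR)
b2=cv2.cvtColor(read_camera("scene"),cv2.COLOR_RGB2BGR)
o=np.hstack([cv2.resize(b[215:365,245:365],(400,500),interpolation=cv2.INTER_CUBIC),cv2.resize(b2[150:270,155:251],(400,500),interpolation=cv2.INTER_CUBIC)])
cv2.imwrite("pics/s2.png",o)
E
```

```text
[ 0.5239 -0.2404  0.106 ] -0.0012675814472488188 [ 0.049  -0.3758  0.0253]
tcp [283.4626 250.6856]
0 [ 0.5861 -0.241   0.0685] [278.1285 314.6271]
20 [ 0.5823 -0.241   0.0899] [277.9497 329.4617]
40 [ 0.5715 -0.241   0.1087] [278.3257 333.4792]
60 [ 0.5548 -0.241   0.1226] [279.3818 322.4194]
80 [ 0.5345 -0.241   0.1301] [281.1235 293.6245]
100 [ 0.5127 -0.241   0.1301] [283.3051 249.5004]
120 [ 0.4923 -0.241   0.1226] [285.4177 199.4855]
140 [ 0.4757 -0.241   0.1087] [286.9309 156.2489]
160 [ 0.4649 -0.241   0.0899] [287.5903 128.5029]
180 [ 0.4611 -0.241   0.0685] [287.4593 118.0257]
[ 0.4596 -0.2934  0.006 ]
[ 0.5875 -0.2889  0.006 ]
thin [406.0205 312.6374]
thin [437.9794 117.8256]
```

View pics/s2.png

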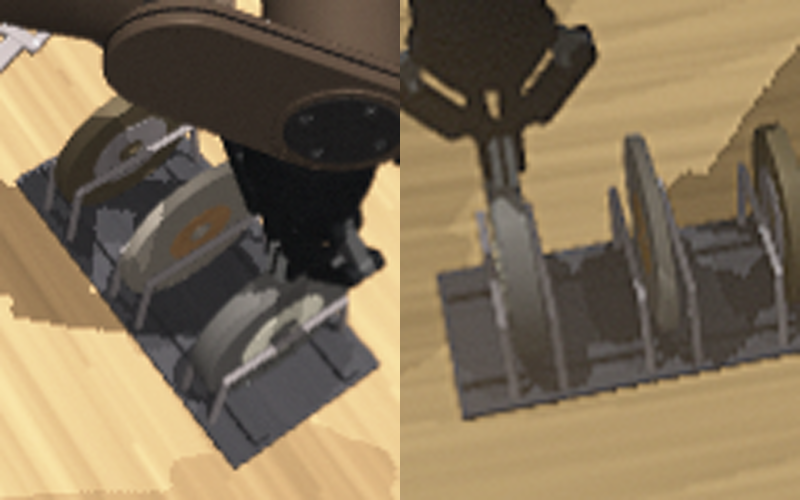

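```bash
python3 - <<'E'
from h import *
st=get_state()
for n in("scene","side"):
    for X in (st["eef_pos"],np.array([.5236,-.241,.131]),np.array([.5236,-.231,.106]),np.array([.5236,-.251,.106])): print(n,X,proj(n,X))
E
python3 -m jog '{"travel":[[0,0,0],[0,0,0],[0,0,0],[0,0,0],[0,0,0]],"dr":[[0,0,0],[0,0,0],[0,0,0],[0,0,0],[0,0,0]],"jaw":[255,255,255,255,255]}' 60
```

```text
scene [ 0.52392673 -0.24037717  0.10595541] [180.71030662 201.07842582]
scene [ 0.5236 -0.241   0.131 ] [179.29725439 193.64029338]
scene [ 0.5236 -0.231   0.106 ] [184.42455307 200.40293333]
scene [ 0.5236 -0.251   0.106 ] [176.45887566 201.63284857]
side [ 0.52392673 -0.24037717  0.10595541] [327.87074339 300.20336205]
side [ 0.5236 -0.241   0.131 ] [329.12269477 295.0883479 ]
side [ 0.5236 -0.231   0.106 ] [325.16053199 296.93257122]
side [ 0.5236 -0.251   0.106 ] [330.71413914 304.08526214]
time: 3.32
eef_pos: [0.524, -0.2404, 0.106]
tcp_rot: [-0.023, 1.0, 0.0, -0.0]
contact_force: [-0.2, 0.8, 0.7]
opening: 0.001
```

```bash
python3 -m jog '{"travel":[[0,0,3],[0,0,3],[0,0,3],[0,0,0],[0,0,0]],"dr":[[0,0,0],[0,0,0],[0,0,0],[0,0,0],[0,0,0]],"jaw":[255,255,255,255,255]}' 60
python3 - <<'E'
from h import *
print(get_state())
w0=cv2.imread("pics/w2.png")[:,:560]; w=cv2.cvtColor(read_camera("wrist"),cv2.COLOR_RGB2BGR)
o=np.hstack([cv2.resize(w0[215:365,225:345],(400,500),interpolation=cv2.INTER_CUBIC),cv2.resize(w[215:365,225:345],(400,500),interpolation=cv2.INTER_CUBIC)])
cv2.imwrite("pics/w3.png",o)
E
```

```text
time: 3.73
eef_pos: [0.5243, -0.2406, 0.1156]
tcp_rot: [-0.023, 1.0, -0.0, 0.0]
contact_force: [-0.6, -0.1, 0.1]
opening: -0.005
{'time': 3.7333, 'qpos': array([-6.06003093e-01,  1.58402202e-01,  1.89422960e+00, -1.40140473e-05,
        1.08791474e+00, -2.22218793e+00]), 'dq': array([-0.00127088,  0.00606914,  0.00842365, -0.00019966, -0.00085348,
       -0.00095452]), 'joint_efforts': array([ 2.36635664e-03, -3.33429193e+01, -2.70217001e+01,  8.38052614e-07,
       -1.65124213e-03, -2.97573294e-06]), 'eef_pos': array([ 0.52427928, -0.24056277,  0.11559925]), 'tcp_rot': array([-2.26955554e-02,  9.99742286e-01, -3.12624810e-04,  4.19393128e-04]), 'contact_force': array([-0.6361224 , -0.1011376 ,  0.09895876]), 'wrist_torque': array([-0.00951103, -0.05784331, -0.01638799]), 'opening': -0.005189272424678548}
```

View pics/w3.png

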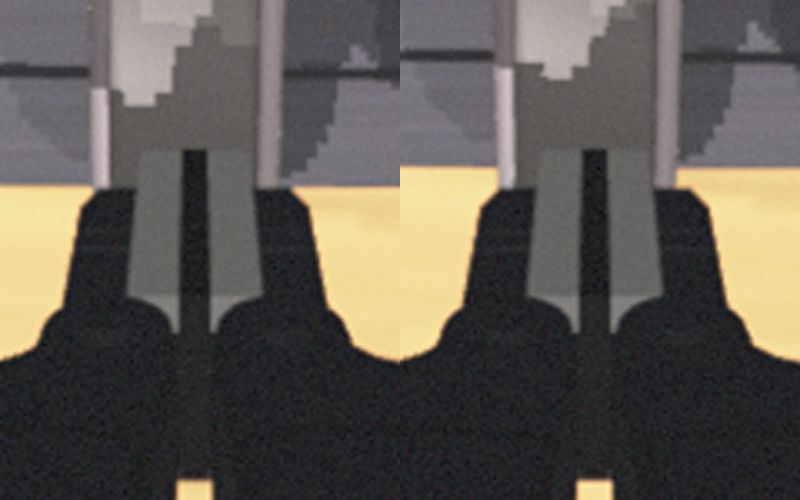

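```bash
python3 -m jog '{"travel":[[0,0,8],[0,0,0],[0,0,0],[0,0,0],[0,0,-12]],"dr":[[0,0,0],[0,0,0],[0,0,0],[0,0,0],[0,0,0]],"jaw":[100,100,100,100,100]}' 20
python3 -m jog '{"travel":[[0,0,-12],[0,0,-9],[0,0,-5],[0,0,0],[0,0,0]],"dr":[[0,0,0],[0,0,0],[0,0,0],[0,0,0],[0,0,0]],"jaw":[100,100,100,100,130]}' 20
python3 -m jog '{"travel":[[0,0,0],[0,0,0],[0,0,0],[0,0,0],[0,0,0]],"dr":[[0,0,0],[0,0,0],[0,0,0],[0,0,0],[0,0,0]],"jaw":[160,180,195,210,220]}' 20
```

```text
time: 4.2
eef_pos: [0.5257, -0.2415, 0.1133]
tcp_rot: [-0.023, 1.0, -0.002, 0.002]
contact_force: [0.4, 0.3, 0.5]
opening: 0.606
time: 4.62
eef_pos: [0.5236, -0.2401, 0.0841]
tcp_rot: [-0.023, 1.0, 0.001, -0.001]
contact_force: [0.9, 0.2, 0.8]
opening: 0.497
time: 5.03
eef_pos: [0.5245, -0.2409, 0.0859]
tcp_rot: [-0.023, 1.0, -0.001, 0.001]
contact_force: [-0.2, -0.4, 1.4]
opening: 0.228
```

```bash
python3 -m jog '{"travel":[[0,0,0],[0,0,0],[0,0,-6],[0,0,-6],[0,0,0]],"dr":[[0,0,0],[0,0,0],[0,0,0],[0,0,0],[0,0,0]],"jaw":[150,150,150,150,150]}' 20
python3 -m jog '{"travel":[[0,0,0],[0,0,0],[0,0,0],[0,0,0],[0,0,0]],"dr":[[0,0,0],[0,0,0],[0,0,0],[0,0,0],[0,0,0]],"jaw":[170,185,200,220,255]}' 20
python3 -m jog '{"travel":[[0,0,0],[0,0,0],[0,0,0]],"dr":[[0,0,0],[0,0,0],[0,0,0]],"jaw":[255,255,255]}' 110
python3 - <<'E'
from h import *
st=get_state();print(st["wrist_torque"],st["eef_pos"])
w=cv2.cvtColor(read_camera("wrist"),cv2.COLOR_RGB2BGR);cv2.imwrite("pics/w4.png",w)
E
```

```text
time: 5.45
eef_pos: [0.5228, -0.2395, 0.0709]
tcp_rot: [-0.023, 1.0, 0.001, -0.001]
contact_force: [-0.0, -0.2, -0.8]
opening: 0.411
time: 5.87
eef_pos: [0.524, -0.2405, 0.0729]
tcp_rot: [-0.023, 1.0, -0.0, 0.0]
contact_force: [0.2, -0.9, -2.1]
opening: 0.23
time: 6.12
eef_pos: [0.5242, -0.2405, 0.0732]
tcp_rot: [-0.023, 1.0, -0.0, 0.0]
contact_force: [0.2, -0.8, 0.0]
opening: 0.209
[-0.10830024 -0.16293334 -0.00479769] [ 0.52415268 -0.24049527  0.07319738]
```

View pics/w4.png

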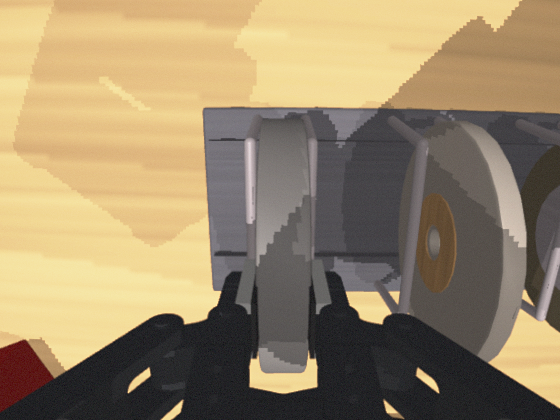

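```bash
python3 -m jog '{"travel":[[0,0,4],[0,0,10],[0,0,18],[0,0,25],[0,0,30]],"dr":[[0,0,0],[0,0,0],[0,0,0],[0,0,0],[0,0,0]],"jaw":[255,255,255,255,255]}'
python3 -m jog '{"travel":[[0,0,30],[0,0,30],[0,0,20],[0,0,12],[0,0,0]],"dr":[[0,0,0],[0,0,0],[0,0,0],[0,0,0],[0,0,0]],"jaw":[255,255,255,255,255]}'
python3 -c "
from plant import *
s=get_state();print(s['contact_force'],s['wrist_torque'],s['qpos'])"
```

```text
time: 6.58
eef_pos: [0.5217, -0.2388, 0.1581]
tcp_rot: [-0.023, 1.0, 0.002, -0.003]
contact_force: [-0.0, -0.1, -6.0]
opening: 0.209
time: 7.0
eef_pos: [0.525, -0.2408, 0.2556]
tcp_rot: [-0.023, 1.0, -0.001, 0.002]
contact_force: [0.2, -0.3, -4.7]
opening: 0.209
[ 0.18328333 -0.2694721  -4.7103186 ] [-0.00519819 -0.06897299  0.00019546] [-6.05811584e-01  3.16528204e-02  1.76605090e+00  3.78035070e-04
  1.33871024e+00 -2.22224669e+00]
```

Lifted (about 4.8 N of wheel). Carry it across with yaw, then tilt.

```bash
python3 -m jog '{"travel":[[-1,8,0],[-2,18,0],[-3,25,0],[-3,27,0],[-3,27,0]],"dr":[[0,0,-3],[0,0,-3],[0,0,-3],[0,0,-3],[0,0,-3.1]],"jaw":[255,255,255,255,255]}'
python3 -m jog '{"travel":[[-3,27,0],[-3,27,0],[-3,27,0],[-3,27,0],[-3,27,0]],"dr":[[-2.44,0.54,0],[-2.44,0.54,0],[-2.44,0.54,0],[-2.44,0.54,0],[-2.44,0.54,0]],"jaw":[255,255,255,255,255]}'
python3 -m jog '{"travel":[[-3,27,0],[-3,27,0],[-3,27,0],[-3,25,0],[-3,15,0]],"dr":[[-2.44,0.54,0],[-2.44,0.54,0],[-2.44,0.54,0],[-2.44,0.54,0],[-2.44,0.54,0]],"jaw":[255,255,255,255,255]}'
python3 -m jog '{"travel":[[0,0,-15],[0,0,-10],[0,0,-5],[0,0,0],[0,0,0]],"dr":[[0,0,0],[0,0,0],[0,0,0],[0,0,0],[0,0,0]],"jaw":[255,255,255,255,255]}'
python3 - <<'E'
from h import *
st=get_state();print(st);print(Ro.from_quat(st["tcp_rot"]).as_matrix().round(3))
w=cv2.cvtColor(read_camera("wrist"),cv2.COLOR_RGB2BGR);cv2.imwrite("pics/w5.png",w)
np.save("st5.npy",np.r_[st["eef_pos"],st["tcp_rot"]])
a=cv2.cvtColor(read_camera("scene"),cv2.COLOR_RGB2BGR);cv2.imwrite("pics/sc5.png",a)
b=cv2.cvtColor(read_camera("side"),cv2.COLOR_RGB2BGR);cv2.imwrite("pics/si5.png",b)
o=np.zeros((600,800,3),np.uint8)
o[:315,:420]=cv2.resize(w,(420,315));o[:315,420:]=cv2.resize(a[120:240,280:425],(380,315),interpolation=cv2.INTER_CUBIC)
o[315:,:380]=cv2.resize(b[100:220,170:330],(380,285),interpolation=cv2.INTER_CUBIC)
s0=cv2.imread("pics/side0.png");o[315:,400:]=cv2.resize(s0[130:190,180:264],(400,285),interpolation=cv2.INTER_CUBIC)
cv2.imwrite("pics/m5.png",o)
E
```

```text
time: 7.42
eef_pos: [0.5102, -0.1337, 0.2488]
tcp_rot: [0.111, 0.994, 0.001, -0.003]
contact_force: [0.8, 0.2, -6.0]
opening: 0.215
time: 7.83
eef_pos: [0.4951, 0.0013, 0.2494]
tcp_rot: [0.108, 0.988, -0.109, -0.014]
contact_force: [0.9, -0.5, -5.0]
opening: 0.211
time: 8.25
eef_pos: [0.4802, 0.1235, 0.2492]
tcp_rot: [0.105, 0.971, -0.215, -0.025]
contact_force: [-0.3, -0.5, -5.1]
opening: 0.214
time: 8.67
eef_pos: [0.4815, 0.1198, 0.2211]
tcp_rot: [0.107, 0.97, -0.215, -0.025]
contact_force: [-0.5, 0.3, -5.4]
opening: 0.213
{'time': 8.6667, 'qpos': array([ 0.25174747,  0.03806251,  1.87104574, -0.38855143,  1.45234901,
       -1.01031938]), 'dq': array([-0.00129149, -0.01663825, -0.0279438 , -0.00492373,  0.00211796,
       -0.00033976]), 'joint_efforts': array([ 2.58650612e-01, -3.17745030e+01, -3.01499426e+01, -1.26791183e+00,
        8.60716850e-01, -3.20532774e-03]), 'eef_pos': array([0.4814854 , 0.11980529, 0.22109633]), 'tcp_rot': array([ 0.10676127,  0.97038854, -0.21527338, -0.02460677]), 'contact_force': array([-0.51387514,  0.28417871, -5.36667844]), 'wrist_torque': array([ 0.64503699, -0.21443748, -0.01293382]), 'opening': 0.21331703414167644}
[[-0.976  0.197 -0.094]
 [ 0.218  0.885 -0.413]
 [ 0.002 -0.423 -0.906]]
```

View pics/m5.png

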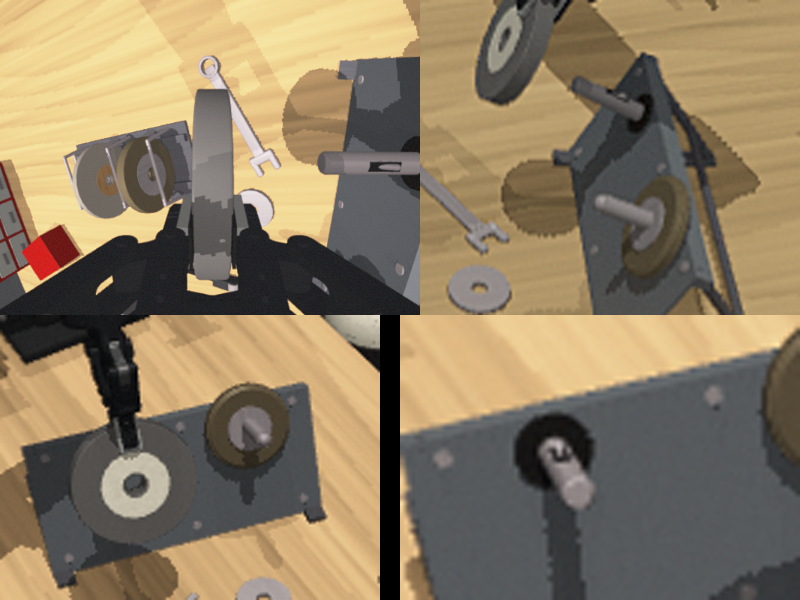

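```bash
python3 - <<'E'
from h import *
np.set_printoptions(precision=4,suppress=True)
v=np.load("st5.npy");st=dict(eef_pos=v[:3],tcp_rot=v[3:]);R=Ro.from_quat(v[3:]).as_matrix()
w=cv2.cvtColor(cv2.imread("pics/w5.png"),cv2.COLOR_BGR2GRAY).astype(int)
for c in (428,434,440,450,465,480,500,520,540): 
    col=w[185:255,c]; g=np.diff(col); print(c,185+g[:40].argmax(),g.max(),185+30+g[30:].argmin(),g.min())
print("row216",list(w[216,414:440]))
print("wheel rim cols row180",[ (i,w[180,i]) for i in range(250,316,4)])
f,e=tri([ray("scene",(313.2,137.9)),ray("side",(226.8,171.2))]);print("wheel outer face",f,e)
p=-R[:,1];print("centre pred",st["eef_pos"]+.0047*R[:,2],"face->centre",f-.01*p)
E1,e=tri([ray("scene",(341.1,153.1)),ray("side",(217,167.9))]);print("pegend sc+si",E1,e)
E1,e=tri([ray("scene",(341.1,153.1)),ray("side",(217,167.9)),ray("wrist",(426,216.5),st)]);print("pegend 3",E1,e)
W,e=tri([ray("scene",(364,161.9)),ray("side",(212.1,158.8))]);print("washer",W,e)
for X in (f,E1,W): print(R.T@(X-st["eef_pos"])*1e3)
E
```

```text
428 186 62 223 -27
434 203 74 230 -26
440 214 72 230 -29
450 199 71 242 -34
465 191 17 231 -10
480 187 25 217 -8
500 201 69 215 -50
520 218 60 226 -56
540 202 37 232 -48
row216 [np.int64(141), np.int64(140), np.int64(138), np.int64(139), np.int64(140), np.int64(140), np.int64(141), np.int64(140), np.int64(135), np.int64(99), np.int64(85), np.int64(85), np.int64(85), np.int64(86), np.int64(86), np.int64(88), np.int64(85), np.int64(88), np.int64(85), np.int64(94), np.int64(108), np.int64(114), np.int64(113), np.int64(114), np.int64(112), np.int64(109)]
wheel rim cols row180 [(250, np.int64(100)), (254, np.int64(152)), (258, np.int64(136)), (262, np.int64(130)), (266, np.int64(133)), (270, np.int64(128)), (274, np.int64(129)), (278, np.int64(131)), (282, np.int64(127)), (286, np.int64(126)), (290, np.int64(130)), (294, np.int64(126)), (298, np.int64(129)), (302, np.int64(126)), (306, np.int64(121)), (310, np.int64(174)), (314, np.int64(204))]
wheel outer face [0.4809 0.113  0.2131] [np.float64(0.2), np.float64(0.2)]
centre pred [0.481  0.1179 0.2168] face->centre [0.4828 0.1219 0.2088]
pegend sc+si [0.4881 0.1905 0.154 ] [np.float64(3.4), np.float64(3.4)]
pegend 3 [0.4884 0.1863 0.1568] [np.float64(6.1), np.float64(2.2), np.float64(4.5)]
washer [0.5035 0.2537 0.1244] [np.float64(4.1), np.float64(4.1)]
[-0.88   -2.7217 10.1364]
[ 7.6544 87.3278 30.1933]
[  7.5475 163.7218  30.3429]
```

```bash
python3 -m jog '{"travel":[[-5,-4,-10],[-5,-4,-11],[4,17,-8],[4,18,-9],[4,18,-8]],"dr":[[0,0,0],[0,0,0],[0,0,0],[0,0,0],[0,0,0]],"jaw":[255,255,255,255,255]}'
python3 -m jog '{"travel":[[0,0,0],[0,0,0],[0,0,0]],"dr":[[0,0,0],[0,0,0],[0,0,0]],"jaw":[255,255,255]}'
python3 - <<'E'
from h import *
st=get_state();print(st["eef_pos"],st["contact_force"])
np.save("st6.npy",np.r_[st["eef_pos"],st["tcp_rot"]])
w=cv2.cvtColor(read_camera("wrist"),cv2.COLOR_RGB2BGR);cv2.imwrite("pics/w6.png",w)
w5=cv2.imread("pics/w5.png")
o=np.hstack([cv2.resize(w[140:290,230:430],(400,300),interpolation=cv2.INTER_CUBIC),cv2.resize(w5[190:245,410:483],(400,300),interpolation=cv2.INTER_CUBIC)])
a=cv2.cvtColor(read_camera("scene"),cv2.COLOR_RGB2BGR);b=cv2.cvtColor(read_camera("side"),cv2.COLOR_RGB2BGR)
cv2.imwrite("pics/sc6.png",a);cv2.imwrite("pics/si6.png",b)
o=np.vstack([o,np.hstack([cv2.resize(a[125:185,310:390],(400,300),interpolation=cv2.INTER_CUBIC),cv2.resize(b[125:200,170:270],(400,300),interpolation=cv2.INTER_CUBIC)])])
cv2.imwrite("pics/m6.png",o)
E
```

```text
time: 9.23
eef_pos: [0.4829, 0.1653, 0.1743]
tcp_rot: [0.107, 0.97, -0.215, -0.024]
contact_force: [1.0, -0.2, -5.3]
opening: 0.212
time: 9.48
eef_pos: [0.4834, 0.165, 0.1755]
tcp_rot: [0.106, 0.97, -0.216, -0.024]
contact_force: [-0.9, -0.3, -4.1]
opening: 0.213
[0.4834122  0.16496442 0.17548763] [-0.89951154 -0.28037218 -4.09347063]
```

View pics/m6.png

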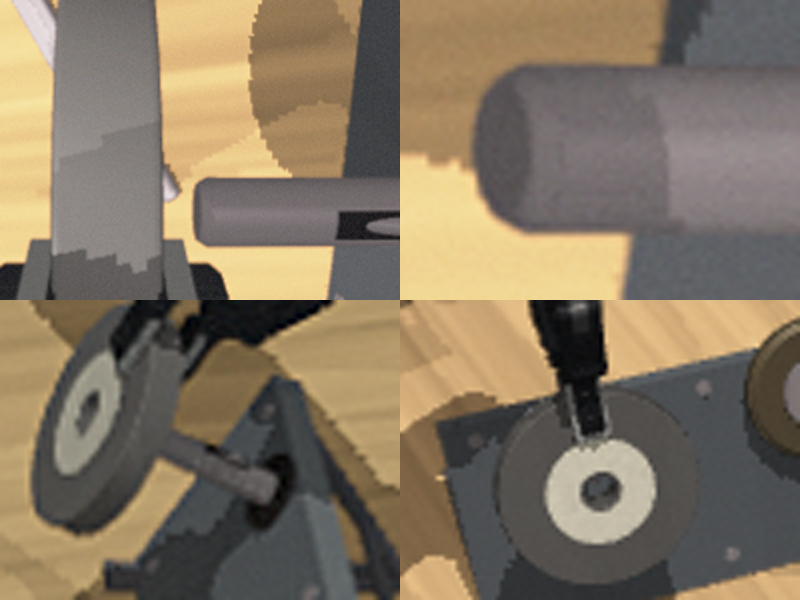

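```bash
python3 - <<'E'
from h import *
np.set_printoptions(precision=4,suppress=True)
S=[]
for k in (5,6):
    v=np.load(f"st{k}.npy");S.append(dict(eef_pos=v[:3],tcp_rot=v[3:]))
R=Ro.from_quat(S[1]["tcp_rot"]).as_matrix();T=S[1]["eef_pos"]
r5=ray("wrist",(429,217.3),S[0]);r6=ray("wrist",(330.5,245.9),S[1])
X,e=tri([r5,r6]);print("end wrist x2",X,e,"tool mm",R.T@(X-T)*1e3)
sc=ray("scene",(341.1,153.1));si=ray("side",(217,167.9))
for nm,rs in (("all",[r5,r6,sc,si]),("w+si",[r5,r6,si]),("w+sc",[r5,r6,sc])):
    X,e=tri(rs);print(nm,X,e,"tool",R.T@(X-T)*1e3)
# depth by width: camera frame
M=camera_info("wrist")["mount"];d=ray("wrist",(390,246.5),S[1])
# wheel outer face centre in sc6/si6
f,e=tri([ray("scene",(310+88/5,125+112/5)),ray("side",(170+200/4,125+190/4))]);print("face",f,e,"tool",R.T@(f-T)*1e3)
print(M[:3,:3].T@(R.T@(X-T)-M[:3,3]))
Rn=lambda yaw:0
zs=np.array([-.196,-.885,.423]);print("socket by end",X-.08*zs)
E
```

```text
end wrist x2 [0.4876 0.1838 0.1595] [np.float64(0.0), np.float64(0.0)] tool mm [-0.0492 24.2054  6.3062]
all [0.4885 0.1857 0.1577] [np.float64(2.2), np.float64(2.6), np.float64(6.4), np.float64(2.6)] tool [-0.4423 26.9013  7.0655]
w+si [0.4877 0.1833 0.1575] [np.float64(0.5), np.float64(0.7), np.float64(1.0)] tool [-0.2513 24.659   8.2721]
w+sc [0.4888 0.1864 0.1596] [np.float64(2.9), np.float64(2.8), np.float64(5.6)] tool [-0.6584 26.7112  5.071 ]
face [0.4799 0.1543 0.1736] [np.float64(2.3), np.float64(2.3)] tool [ 1.1158 -9.3253  6.405 ]
[0.0272 0.0205 0.1922]
socket by end [0.5045 0.2572 0.1257]
```

```bash
python3 -m jog '{"travel":[[-0.2,-0.8,-1.8],[0.6,2.65,-1.27],[0.6,2.65,-1.27],[0.6,2.65,-1.27],[0.6,2.65,-1.27]],"dr":[[0,0,0],[0,0,0],[0,0,0],[0,0,0],[0,0,0]],"jaw":[255,255,255,255,255]}'
python3 -m jog '{"travel":[[0.3,1.3,-0.6],[0.3,1.3,-0.6],[0.3,1.3,-0.6],[0,0,0],[0,0,0]],"dr":[[0,0,0],[0,0,0],[0,0,0],[0,0,0],[0,0,0]],"jaw":[255,255,255,255,255]}'
cat > s.py <<'E'
from h import *
np.set_printoptions(precision=2,suppress=True)
st=get_state();R=Ro.from_quat(st["tcp_rot"]).as_matrix()
T6=np.load("st6.npy");F=st["contact_force"]-np.array([0,0,-4.9])
print("t",st["time"],"tool mm since st6",Ro.from_quat(T6[3:]).as_matrix().T@(st["eef_pos"]-T6[:3])*1e3,"Ftool",R.T@F,"rot",Ro.from_matrix(R@Ro.from_quat(T6[3:]).as_matrix().T).as_rotvec(True),"torq",R.T@st["wrist_torque"])
E
python3 s.py
```

```text
time: 10.05
eef_pos: [0.4863, 0.1757, 0.169]
tcp_rot: [0.106, 0.971, -0.215, -0.023]
contact_force: [-0.2, -0.1, -5.7]
opening: 0.216
time: 10.47
eef_pos: [0.4875, 0.1799, 0.1675]
tcp_rot: [0.106, 0.971, -0.214, -0.023]
contact_force: [0.9, -0.3, -4.5]
opening: 0.209
t 10.4667 tool mm since st6 [-0.81 17.37  0.71] Ftool [-0.91 -0.24 -0.34] rot [ 0.14 -0.14  0.01] torq [-0.57 -0.17  0.04]
```

```bash
python3 -m jog '{"travel":[[0.3,1.3,-0.6],[0.3,1.3,-0.6],[0.3,1.3,-0.6],[0,0,0],[0,0,0]],"dr":[[0,0,0],[0,0,0],[0,0,0],[0,0,0],[0,0,0]],"jaw":[255,255,255,255,255]}';python3 s.py
python3 -m jog '{"travel":[[0.3,1.3,-0.6],[0.3,1.3,-0.6],[0.3,1.3,-0.6],[0,0,0],[0,0,0]],"dr":[[0,0,0],[0,0,0],[0,0,0],[0,0,0],[0,0,0]],"jaw":[255,255,255,255,255]}';python3 s.py
```

```text
time: 10.88
eef_pos: [0.4882, 0.1836, 0.1654]
tcp_rot: [0.106, 0.971, -0.215, -0.023]
contact_force: [1.3, 0.8, -5.0]
opening: 0.212
t 10.8833 tool mm since st6 [-0.62 21.74  1.01] Ftool [-1.07  0.98 -0.32] rot [ 0.11 -0.09  0.02] torq [-0.71 -0.26  0.06]
time: 11.3
eef_pos: [0.4889, 0.1873, 0.1636]
tcp_rot: [0.106, 0.971, -0.215, -0.023]
contact_force: [0.1, -0.5, -4.4]
opening: 0.216
t 11.3 tool mm since st6 [-0.54 25.92  1.02] Ftool [-0.19 -0.57 -0.23] rot [ 0.08 -0.06  0.  ] torq [-0.67 -0.15  0.02]
```

```bash
python3 -m jog '{"travel":[[0.4,1.77,-0.85],[0.4,1.77,-0.85],[0.4,1.77,-0.85],[0.4,1.77,-0.85],[0,0,0]],"dr":[[0,0,0],[0,0,0],[0,0,0],[0,0,0],[0,0,0]],"jaw":[255,255,255,255,255]}';python3 s.py
python3 -m jog '{"travel":[[0.4,1.77,-0.85],[0.4,1.77,-0.85],[0.4,1.77,-0.85],[0.4,1.77,-0.85],[0,0,0]],"dr":[[0,0,0],[0,0,0],[0,0,0],[0,0,0],[0,0,0]],"jaw":[255,255,255,255,255]}';python3 s.py
```

```text
time: 11.72
eef_pos: [0.4906, 0.1946, 0.1601]
tcp_rot: [0.106, 0.971, -0.215, -0.023]
contact_force: [1.3, 0.2, -4.1]
opening: 0.213
t 11.7167 tool mm since st6 [-0.6  34.16  1.06] Ftool [-1.18  0.07 -0.95] rot [ 0.08 -0.06  0.02] torq [-0.66 -0.16 -0.06]
time: 12.13
eef_pos: [0.4922, 0.2017, 0.1566]
tcp_rot: [0.106, 0.971, -0.215, -0.023]
contact_force: [-0.2, -0.5, -5.5]
opening: 0.214
t 12.1333 tool mm since st6 [-0.63 42.19  1.08] Ftool [ 0.08 -0.18  0.79] rot [ 0.08 -0.06  0.01] torq [-0.75 -0.2   0.08]
```

```bash
python3 -m jog '{"travel":[[0.4,1.77,-0.85],[0.4,1.77,-0.85],[0.4,1.77,-0.85],[0.4,1.77,-0.85],[0,0,0]],"dr":[[0,0,0],[0,0,0],[0,0,0],[0,0,0],[0,0,0]],"jaw":[255,255,255,255,255]}';python3 s.py
python3 -m jog '{"travel":[[0.4,1.77,-0.85],[0.4,1.77,-0.85],[0.4,1.77,-0.85],[0.4,1.77,-0.85],[0,0,0]],"dr":[[0,0,0],[0,0,0],[0,0,0],[0,0,0],[0,0,0]],"jaw":[255,255,255,255,255]}';python3 s.py
```

```text
time: 12.55
eef_pos: [0.4938, 0.2087, 0.1533]
tcp_rot: [0.106, 0.971, -0.215, -0.023]
contact_force: [1.3, -0.4, -6.1]
opening: 0.213
t 12.55 tool mm since st6 [-0.68 50.16  1.07] Ftool [-1.32  0.39  1.17] rot [ 0.08 -0.07  0.01] torq [-0.8  -0.2   0.02]
time: 12.97
eef_pos: [0.4955, 0.2158, 0.1499]
tcp_rot: [0.106, 0.971, -0.215, -0.023]
contact_force: [0.4, 0.1, -5.7]
opening: 0.209
t 12.9667 tool mm since st6 [-0.78 58.15  1.05] Ftool [-0.41  0.56  0.64] rot [ 0.08 -0.08  0.02] torq [-0.7  -0.25  0.01]
```

```bash
python3 -m jog '{"travel":[[0.4,1.77,-0.85],[0.4,1.77,-0.85],[0.4,1.77,-0.85],[0,0,0],[0,0,0]],"dr":[[0,0,0],[0,0,0],[0,0,0],[0,0,0],[0,0,0]],"jaw":[255,255,255,255,255]}';python3 s.py
python3 -m jog '{"travel":[[0.4,1.77,-0.85],[0.4,1.77,-0.85],[0.4,1.77,-0.85],[0,0,0],[0,0,0]],"dr":[[0,0,0],[0,0,0],[0,0,0],[0,0,0],[0,0,0]],"jaw":[255,255,255,255,255]}';python3 s.py
```

```text
time: 13.38
eef_pos: [0.4969, 0.2209, 0.148]
tcp_rot: [0.106, 0.971, -0.215, -0.023]
contact_force: [1.5, -0.9, -4.0]
opening: 0.208
t 13.3833 tool mm since st6 [-1.05 63.81  0.54] Ftool [-1.64 -0.91 -0.52] rot [ 0.07 -0.11  0.01] torq [-0.31 -0.36  0.01]
time: 13.8
eef_pos: [0.4982, 0.2249, 0.1465]
tcp_rot: [0.106, 0.97, -0.217, -0.023]
contact_force: [1.0, -4.7, 1.4]
opening: 0.213
t 13.8 tool mm since st6 [-1.51 68.14  0.11] Ftool [-1.96 -6.64 -3.85] rot [-0.17 -0.1  -0.  ] torq [ 0.79 -0.35  0.01]
```

```bash
python3 -m jog '{"travel":[[0.8,1.6,-0.85],[0.8,1.6,-0.85],[0.4,1.77,-0.85],[0,0,0],[0,0,0]],"dr":[[0,0,0],[0,0,0],[0,0,0],[0,0,0],[0,0,0]],"jaw":[255,255,255,255,255]}';python3 s.py
python3 -m jog '{"travel":[[0.4,1.77,-0.85],[0.4,1.77,-0.85],[0,0,0],[0,0,0],[0,0,0]],"dr":[[0,0,0],[0,0,0],[0,0,0],[0,0,0],[0,0,0]],"jaw":[255,255,255,255,255]}';python3 s.py
```

```text
time: 14.22
eef_pos: [0.5, 0.2306, 0.1433]
tcp_rot: [0.106, 0.97, -0.216, -0.023]
contact_force: [0.5, -3.8, 1.3]
opening: 0.215
t 14.2167 tool mm since st6 [-1.98 74.87  0.48] Ftool [-1.35 -5.91 -4.12] rot [-0.03 -0.08 -0.01] torq [ 0.68 -0.33 -0.02]
time: 14.63
eef_pos: [0.5008, 0.2345, 0.141]
tcp_rot: [0.106, 0.971, -0.215, -0.023]
contact_force: [1.2, -3.8, 1.1]
opening: 0.211
t 14.6333 tool mm since st6 [-1.91 79.56  0.91] Ftool [-2.04 -5.66 -4.01] rot [ 0.06 -0.1   0.01] torq [ 0.52 -0.44  0.04]
```

```bash
python3 -m jog '{"travel":[[0.6,1.7,-0.85],[0.4,1.77,-0.85],[0.4,1.77,-0.85],[0,0,0],[0,0,0]],"dr":[[0,0,0],[0,0,0],[0,0,0],[0,0,0],[0,0,0]],"jaw":[255,255,255,255,255]}';python3 s.py
python3 -m jog '{"travel":[[0.4,1.77,-0.85],[0.4,1.77,-0.85],[0,0,0],[0,0,0]],"dr":[[0,0,0],[0,0,0],[0,0,0],[0,0,0]],"jaw":[255,255,255,255]}';python3 s.py
```

```text
time: 15.05
eef_pos: [0.5019, 0.2399, 0.1379]
tcp_rot: [0.106, 0.971, -0.215, -0.023]
contact_force: [1.5, -4.5, -0.4]
opening: 0.212
t 15.05 tool mm since st6 [-1.89 85.82  1.32] Ftool [-2.46 -5.62 -2.36] rot [ 0.08 -0.07  0.01] torq [ 0.47 -0.5  -0.07]
time: 15.38
eef_pos: [0.5025, 0.2445, 0.1351]
tcp_rot: [0.106, 0.971, -0.213, -0.024]
contact_force: [2.2, -1.0, -4.6]
opening: 0.215
t 15.3833 tool mm since st6 [-1.45 91.16  1.97] Ftool [-2.36 -0.62 -0.04] rot [ 0.28 -0.07 -0.01] torq [-0.47 -0.51  0.03]
```

```bash
python3 -m jog '{"travel":[[0.2,0.9,-0.43],[0,0,0],[0,0,0]],"dr":[[0,0,0],[0,0,0],[0,0,0]],"jaw":[255,255,255]}';python3 s.py
python3 -m jog '{"travel":[[0.2,0.9,-0.43],[0,0,0],[0,0,0]],"dr":[[0,0,0],[0,0,0],[0,0,0]],"jaw":[255,255,255]}';python3 s.py
```

```text
time: 15.63
eef_pos: [0.5026, 0.245, 0.1349]
tcp_rot: [0.106, 0.971, -0.214, -0.024]
contact_force: [2.5, -0.7, -6.9]
opening: 0.212
t 15.6333 tool mm since st6 [-1.47 91.75  1.87] Ftool [-2.56  0.69  1.83] rot [ 0.19 -0.04  0.01] torq [-0.8  -0.5   0.03]
time: 15.88
eef_pos: [0.5028, 0.2453, 0.1351]
tcp_rot: [0.106, 0.971, -0.215, -0.024]
contact_force: [1.9, -1.4, -8.0]
opening: 0.211
t 15.8833 tool mm since st6 [-1.57 91.98  1.62] Ftool [-2.15  0.49  3.21] rot [ 0.09 -0.02 -0.01] torq [-0.71 -0.49 -0.04]
```

```bash
python3 -m jog '{"travel":[[0.2,0.9,-0.43],[0,0,0],[0,0,0]],"dr":[[0,0,0],[0,0,0],[0,0,0]],"jaw":[255,255,255]}';python3 s.py
python3 -m jog '{"travel":[[0.2,0.9,-0.43],[0,0,0],[0,0,0]],"dr":[[0,0,0],[0,0,0],[0,0,0]],"jaw":[255,255,255]}';python3 s.py
```

```text
time: 16.13
eef_pos: [0.503, 0.2459, 0.1349]
tcp_rot: [0.106, 0.97, -0.215, -0.024]
contact_force: [2.2, -2.0, -7.6]
opening: 0.214
t 16.1333 tool mm since st6 [-1.63 92.56  1.47] Ftool [-2.57 -0.19  3.09] rot [ 0.03 -0.01 -0.01] torq [-0.4  -0.4   0.01]
time: 16.38
eef_pos: [0.5031, 0.2462, 0.1348]
tcp_rot: [0.106, 0.97, -0.216, -0.024]
contact_force: [-0.1, -5.3, -6.1]
opening: 0.21
t 16.3833 tool mm since st6 [-1.66 92.91  1.44] Ftool [-1.09 -4.22  3.27] rot [-0.06  0.02 -0.03] torq [ 0.18 -0.31  0.05]
```

```bash
python3 -m jog '{"travel":[[0.2,0.9,-0.43],[0,0,0],[0,0,0]],"dr":[[0,0,0],[0,0,0],[0,0,0]],"jaw":[255,255,255]}';python3 s.py
python3 -m jog '{"travel":[[0.2,0.5,-1.3],[0,0,0],[0,0,0]],"dr":[[0,0,0],[0,0,0],[0,0,0]],"jaw":[255,255,255]}';python3 s.py
```

```text
time: 16.63
eef_pos: [0.5031, 0.2463, 0.1349]
tcp_rot: [0.107, 0.97, -0.217, -0.024]
contact_force: [-0.5, -7.2, -4.3]
opening: 0.212
t 16.6333 tool mm since st6 [-1.66 92.97  1.36] Ftool [-1.12 -6.73  2.55] rot [-0.19  0.06 -0.06] torq [ 0.55 -0.27  0.1 ]
time: 16.88
eef_pos: [0.5031, 0.2463, 0.1348]
tcp_rot: [0.107, 0.97, -0.218, -0.025]
contact_force: [-3.3, -8.2, -0.6]
opening: 0.211
t 16.8833 tool mm since st6 [-1.67 93.    1.38] Ftool [ 1.44 -9.69 -0.14] rot [-0.3   0.1  -0.09] torq [1.14 0.05 0.06]
```

```bash
python3 -m jog '{"travel":[[0,0,0],[0,0,0],[0,0,0],[0,0,0],[0,0,0]],"dr":[[0,0,0],[0,0,0],[0,0,0],[0,0,0],[0,0,0]],"jaw":[200,190,180,165,140]}' 20;python3 s.py
python3 -m jog '{"travel":[[0,0,0],[0.5,2,4.5],[0.9,4.1,9.1],[1.9,8.2,18],[2.8,12.4,27]],"dr":[[0,0,0],[0,0,0],[0,0,0],[0,0,0],[0,0,0]],"jaw":[130,130,130,130,130]}';python3 s.py
python3 -m jog '{"travel":[[2.8,12.4,27],[0.9,4.1,9.1],[0,0,0],[0,0,0]],"dr":[[0,0,0],[0,0,0],[0,0,0],[0,0,0]],"jaw":[130,130,130,130]}';python3 s.py
python3 - <<'E'
from h import *
st=get_state();np.save("st7.npy",np.r_[st["eef_pos"],st["tcp_rot"]])
w=cv2.cvtColor(read_camera("wrist"),cv2.COLOR_RGB2BGR);cv2.imwrite("pics/w7.png",w)
print(proj("wrist",np.array([.5045,.2572,.1257]),st))
a=cv2.cvtColor(read_camera("scene"),cv2.COLOR_RGB2BGR);b=cv2.cvtColor(read_camera("side"),cv2.COLOR_RGB2BGR)
cv2.imwrite("pics/sc7.png",a);cv2.imwrite("pics/si7.png",b)
I=cv2.INTER_CUBIC
cv2.imwrite("pics/m7.png",np.vstack([np.hstack([cv2.resize(w,(400,300)),cv2.resize(w[150:300,190:390],(400,300),interpolation=I)]),np.hstack([cv2.resize(a[125:185,310:390],(400,300),interpolation=I),cv2.resize(b[125:200,170:270],(400,300),interpolation=I)])]))
E
```

```text
time: 17.3
eef_pos: [0.5047, 0.2495, 0.1345]
tcp_rot: [0.106, 0.971, -0.214, -0.022]
contact_force: [-0.9, 0.5, 0.5]
opening: 0.447
t 17.3 tool mm since st6 [-2.51 96.26  0.21] Ftool [ 0.98 -1.98 -5.07] rot [ 0.19 -0.21  0.02] torq [-0.16 -0.06 -0.03]
time: 17.72
eef_pos: [0.5086, 0.2746, 0.1905]
tcp_rot: [0.106, 0.97, -0.216, -0.026]
contact_force: [0.4, 0.3, -0.4]
opening: 0.488
t 17.7167 tool mm since st6 [ -0.9   95.54 -61.3 ] Ftool [-0.3  -1.57 -4.19] rot [-0.06  0.21 -0.04] torq [-0.25  0.01 -0.02]
time: 18.05
eef_pos: [0.5137, 0.2918, 0.2278]
tcp_rot: [0.106, 0.971, -0.215, -0.023]
contact_force: [0.6, -0.6, 0.6]
opening: 0.488
t 18.05 tool mm since st6 [  -2.08   95.91 -102.64] Ftool [-0.76 -2.71 -4.81] rot [ 0.09 -0.1   0.02] torq [-0.19  0.03 -0.02]
[297.32746576 192.51647911]
```

View pics/m7.png

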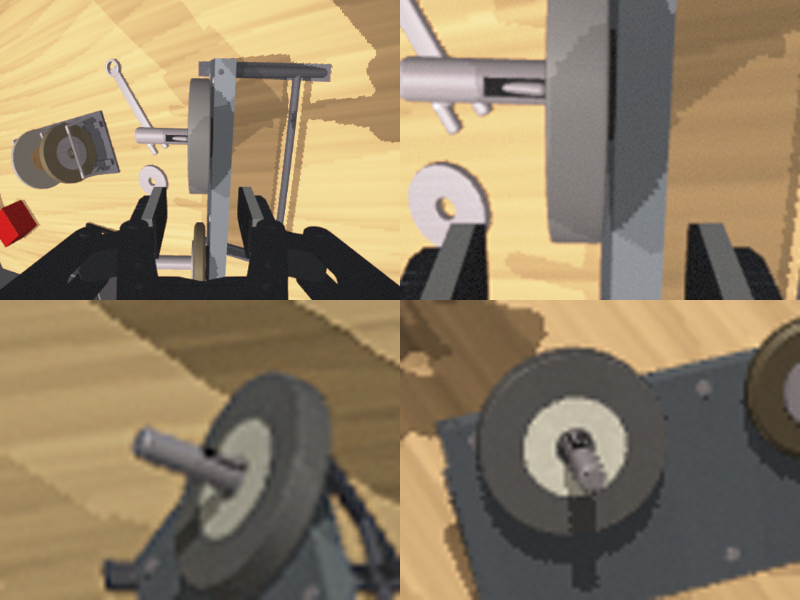

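```bash
python3 - <<'E'
from h import *
np.set_printoptions(precision=4,suppress=True)
v=np.load("st7.npy");st=dict(eef_pos=v[:3],tcp_rot=v[3:])
w=cv2.cvtColor(cv2.imread("pics/w7.png"),cv2.COLOR_BGR2GRAY)
for r in range(184,204,1): print(r,*w[r,228:270:1])
# wheel outer rim plane: peg tip & wheel-face column at the peg row
def pt(z,x,y=0): 
    zs=np.array([-.1965,-.885,.4226]);xs=np.array([.0916,.4127,.9063]);ys=np.cross(zs,xs)
    return np.array([.5045,.2572,.1257])+z*zs+x*xs+y*ys
for z,x in((.08,0),(.0215,.009),(.0215,.0125),(.020,.009),(.041,.009),(.020,.010)): print(z,x,proj("wrist",pt(z,x),st))
E
```

```text
184 144 142 143 145 147 142 145 147 142 144 143 143 142 142 142 142 143 142 138 143 139 144 142 139 144 143 140 142 141 140 139 141 139 138 128 148 168 161 163 161 151 143
185 152 147 147 149 148 148 151 150 150 148 151 148 150 150 147 147 149 148 147 146 147 145 147 148 143 149 147 148 145 147 144 147 146 145 137 153 168 162 162 162 148 139
186 153 157 154 154 155 156 154 156 155 154 153 154 156 152 155 151 153 153 155 155 148 154 152 151 152 152 150 149 150 147 151 150 151 146 136 148 170 163 163 162 150 137
187 165 162 164 157 155 154 157 161 163 164 164 161 164 161 160 161 159 160 159 160 158 155 158 159 158 160 155 158 158 157 158 155 156 152 139 156 169 170 164 154 147 137
188 178 177 176 150 120 120 135 148 150 149 149 149 150 147 148 148 149 153 145 148 147 146 148 145 148 151 148 152 149 149 150 148 151 154 140 154 164 158 149 144 137 143
189 185 185 184 144 68 51 62 64 62 63 61 58 61 59 57 70 79 75 73 75 74 74 75 74 85 95 101 94 97 94 90 95 111 121 117 142 156 142 142 145 139 140
190 190 191 188 148 63 46 38 45 42 45 44 44 47 43 42 49 53 49 53 58 59 67 63 65 63 65 65 63 61 
[... 1661 characters left out ...]
1 186 189 169 148 134 130 123 130 151 155 156 150 149 147 149 149 148 150 150 148 144 141 144 146 143 144 143 146 142 139 137 145 142 144 138 145 152 144 141 137 133 136
202 230 235 222 185 155 128 104 123 171 191 194 184 181 180 181 182 182 185 182 178 175 172 176 175 177 179 177 175 173 167 169 170 171 170 145 145 151 139 136 138 136 137
203 223 234 233 218 187 149 117 116 167 200 208 209 206 207 210 205 206 208 209 209 208 209 209 212 210 211 211 211 213 212 213 212 212 213 173 144 146 140 138 138 140 138
0.08 0 [194.7573 192.5863]
0.0215 0.009 [269.2665 195.6032]
0.0215 0.0125 [269.1058 196.8548]
0.02 0.009 [271.2555 195.6029]
0.041 0.009 [243.4344 195.6134]
0.02 0.01 [271.2168 195.9574]
```

```bash
python3 -c "
from plant import *
s=get_state();print(s['time'],s['contact_force'],abs(s['dq']).max());print(sign_off())"
```

```text
18.2 [ 0.42927537 -0.09626966  0.28596351] 0.0038969667160475246
the job is handed in; nothing more can be done
None
```

I hung the thick grey wheel on the empty slanted peg, let it go and handed the job in at 18.2 s. No verdict came back, so whether it passed isn't confirmed.

**What I did**
- **Grasp:** the first grasp closed on nothing. The finger tips sat about 35 mm behind the point given as the TCP, so I went about 33 mm lower and gripped the rim at 110 N. The wheel weighed about 5 N once lifted.
- **Threading:** I turned it 15° and tilted it 25°. The wrist camera gave the peg's end, and the bore went on with no noticeable force.
- **Past the catch:** pushing over the catch took 5.6–6.6 N. The resistance then fell to about 0, and after roughly 1.8 mm more the wheel stopped at about 10 N. That fits the 1.5 mm given between the catch springing up and the wheel reaching home.

**Last checks**
- **Seating:** the last pictures show the wheel parallel to the board, close against the washer, with the fingers clear and about 0.5 N on the wrist.
- **Catch:** it looks raised beside the wheel's outer face. The picture can't resolve the 1.5 mm gap, so this rests mainly on the drop in force.
- **Final position:** I did not measure the wheel's final position to the millimetre. The wheel stopped about 1.5 mm short of where the camera estimate put home, which is within the estimate's error.
- **Other items:** I saw no sign that the other wheels or tools moved, but I did not measure them again.

**Disagreement:** the scene camera placed the peg's end up to 6 mm from where the wrist and side cameras did, so I relied on those two.

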